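Unhasp the chest and put the red polishing bar away

TASK

Put the red polishing bar that lies on the bench top, left of the blue chest, away in the chest: flip the hasp up off its staple and swing it well clear, raise the lid until it stands upright or beyond and stays there, then lay the red bar flat on the chest's floor. Leave the brown bar on the other side where it is, and leave the lid open.

Things in the scene. Friction and masses are not known exactly. Their poses are not given: they have to be found in the camera images.
- chest: Blue steel chest fixed to the bench: 170 mm deep (its x), 190 wide (y), 85 high plus 12 mm lid. Origin: centre of underside; its -x side is the front, roughly facing the robot. Walls 6 mm; empty, inner floor 8 mm up. Obstacles before it, both solid: a thin black shaft hangs at x 0.28, y -0.15 (low) to -0.04 m (z 0.7 to 1.0, its top); a pole 1.3 m high stands at x 0.48, y -0.26 m.
- lid (a joint): Lid's angle, rad: 0 shut, 1.57 upright, stop at 1.85. Hinged along the chest's far (+x) rim; its stiff hinge keeps it at any angle where it is left. While the hasp is on its staple the lid cannot rise more than about 0.03.
- lid_tab (a point): Grasp point of the lid's black pull tab, a bar 12 mm wide (along the chest's y) and 12 mm thick that stands out 42 mm from the lid's front edge; the point is 28 mm out. Lid shut: at chest (-115, 50, 91) mm, tab pointing to chest -x; lid upright: tab points up. Raising takes about 7 N; the point moves up and back on an arc of 200 mm radius about lid_hinge.
- lid_hinge (a point): Point on the lid's hinge line straight behind the lid's pull tab, at chest (85, 50, 91) mm; the hinge line runs along the chest's y.
- hasp (a joint): Hasp's angle relative to the lid, rad: 0 hanging flat on the chest's front with the staple through its slot, 1.57 straight out from the lid's front edge, stop at 2.2. It swings outward and up about hasp_pin, and its stiff pin keeps it at any angle where it is left. It leaves the staple at about 0.6; well clear means past 1.2.
- hasp_tab (a point): Centre of the hasp's pull, a smooth red ball of 24 mm diameter on a stem from the strap's lower end. The hasp is a steel strap 36 mm wide, 57 long, hung on the lid's front edge. Hasp shut: ball at chest (-131, -35, 53) mm, 40 mm out and 38 below the pin. It moves out and up on a 55 mm arc about hasp_pin, takes about 1.5 N and turns easily between the fingers.
- hasp_pin (a point): Middle of the hasp's pin, just ahead of the lid's front edge: chest (-91, -35, 91) mm with the lid shut. The pin runs along the chest's y.
- red_bar_center (a point): Centre, half-way up, of the red bar of polishing compound: 108 mm long (its x), 35 mm wide, 32 mm high, with one end in a white wrapper, about 0.2 kg, lying loose on the bench top to the left of the chest (not the similar bars on the raised ledge at the back).
- brown_bar_center (a point): Centre, half-way up, of the brown bar of the same kind, 102 x 40 x 33 mm, loose on the bench to the right of the chest; it stays where it is.

How it is judged:
On the way, in this order (a step that is already met when the one before it is completed fails the run):
1. hasp off its staple and swung clear (past 1.2 rad) with the lid still down (value of joint hasp above 1.2 rad and value of joint lid below 0.3 rad), for 0.1 s.
2. lid raised past 1.2 rad (value of joint lid above 1.2 rad), for 0.2 s.
At the end, for the whole second after the job is handed in: The lid stands open past 1.2 rad; the red bar lies still inside the chest, its centre less than 36 mm above the bench (lying on its floor); the brown bar is within 30 mm of where it began (value of joint lid above 1.2 rad and x of red_bar_center in the frame of chest between -0.079 and 0.079 m and y of red_bar_center in the frame of chest between -0.089 and 0.089 m and z of red_bar_center in the frame of chest below 0.036 m and linear speed of red_bar below 0.02 m/s and distance of brown_bar_center from where it was at the start of the episode below 0.03 m); the robot touches nothing.
It fails at once if the brown bar is moved more than 30 mm (distance of brown_bar_center from where it was at the start of the episode above 0.03 m).
It also fails if it takes over 72 s, if anything falls off the work surface, if the arm or the gripper's body presses on something with over 40 N, if the wrist force passes 120 N, or if a joint passes its speed limit or range.

ROBOT

A 7-joint arm with a two-finger parallel gripper is mounted at the origin on a cart in front of the work surface, level with it; the furniture and walls round the work are solid. World frame = base frame: x ahead of the robot, y to its left, z up, the work surface at z = 0. Lengths are in m, angles in rad, forces in N, time in s.
With the tool pointing down it reaches from about 0.4 to 0.9 m from the base axis. Payload 5.5 kg.
Tool frame: the origin (TCP) lies midway between the tips of the shut fingers; the grasp point (between the pads) lies robot.grip_depth behind it (robot.grip_depth is the distance from the TCP to the grasp point, in m); y points along the fingers, z is the direction in which the jaws open and shut, and the axes are right-handed (so a half turn about y gives the same grasp; the last joint's range is limited). The gripper opens to 85 mm and grips with 20 to 120 N. Pads are 22 mm wide; open, the fingers measure 114 mm over their backs; the gripper's body (76 mm by 85 mm) begins 54 mm behind the grasp point. The pads swing forward as they close: fully open they stand 13 mm farther back than shut.
Start: joints at [-0.937, 0.501, -0.427, 1.55, 0.221, 1.138, -0.21], TCP at [0.235, 0.606, 0.231] pointing down, gripper open.
Joint ranges: [-2.88, 2.88], [-0.31, 2.03], [-1.54, 1.56], [0.2, 2.42], [-1.41, 4.55], [0.19, 2.02], [-2.57, 2.57]. Speed limits (rad/s): [2.57, 2.57, 3.14, 3.14, 3.14, 3.14, 3.14].

INTERFACE

Orientations are given as [roll, pitch, yaw] about the fixed x, y, z axes, in that order (R = Rz(yaw) Ry(pitch) Rx(roll)).
In Python, from rig import telemetry, snapshot, camera_model, job, spot_in, trace, landmark_of, robot gives the robot as it stands. The module is installed in compiled form; this text tells all that it offers.
- The arm moves only by the tool servo_tool, never from a script. Its argument "motion" is a list of rows, each a list of 3 entries, a list of its own where there are three numbers: the closure, from -1 (fully open) to 1 (shut), then the shift along the tool's x, y, z in cm, then the turn about the tool's y in rad. In form: [[hand, [x, y, z], yaw], ...]. A call has 1 to 20 rows; each row is the pose to reach, as a shift and turn from the pose measured when the call began, along the tool's axes at that moment; what a row does not reach only later rows make up. A row lasts 1/12 s, in which the tool goes at most 41.7 mm and 7.16 degrees, less where a joint would pass 70% of its speed; a pose out of reach is approached as far as the arm can. A call with a gripper value outside its range is refused whole. The fingers move at their own pace and stop on an object; the grip force is fixed at half the most. Time passes only in rows, so rows that repeat a pose let the fingers close. It gives the time, the measured TCP pose, the force and the opening at its end, in the units of the state.
- telemetry.get_obs(): the state, without advancing time (a new reading comes with each control period).
- snapshot(name): name is "scene" or "top"; returns the picture (384x512x3 uint8, red, green, blue); there is no depth.
- camera_model(name): a dict with "vfov" (degrees; the focal length in pixels is half the picture's height over the tangent of half this angle, whatever the lens; pixels are square), "cx", "cy" (the principal point, pixels), "R" (3x3) and "t" (3): a world point X has camera coordinates R X + t. Camera axes: x right, y down, z forward; pixel columns grow to the right and rows downward; lengths in m; the calibration is good to about 2 mm. A picture is of the moment at which its call begins. camera_model takes no time and is no camera call.
- job.close_job(): hands the job in, once; it reports no verdict.
Trained networks look in the newest picture that a camera, given by its name, has taken for a name from the list of things; names that differ only in an ending like _2 or _b are one class to them, and where a whole thing is asked for, a point or a joint stands for the part that bears it (a point fixed in the world has none). Each returns a list of dicts, best first, with "score" (0 to 1); they miss things now and then, are a little off and sometimes report something else, mostly with a low value. They report only what shows in the picture. A call takes as long as a camera call.
- spot_in(thing, camera): "position" ([x, y, z] in m, in world coordinates, good to about 4 mm: the middle of the surface that is visible of it).
- trace(thing, camera): "region" (384x512 bool, what is visible of it).
- landmark_of(thing, camera): "position" ([x, y, z] in m, in world coordinates, good to about 4 mm: a listed point, or the origin of a listed thing).
The state is a dict: "time": time; "joints": joint angles; "joint_velocities": joint speeds; "joint_efforts": joint torques, N m; "eef_pos": TCP position; "eef_rot": TCP orientation; "wrist_force": force on the tool from outside, world axes, zero at the start; "ft_torque": the same for the moment, N m; "width": opening from 0.0 (shut) to 1.0 (fully open).
Only numpy, scipy, OpenCV 4.12 (cv2) and the standard library are available. Lean on these libraries where they do the work, as an engineer would, in place of code of your own. Each camera call takes 0.05 s, during which the arm holds its last target.

## Working session

There is one attempt and no reset: what is moved stays moved. The work goes in short steps, Python scripts to look and compute and a tool call to move; the robot and the scene stay as the last step left them, time stands still between calls to the robot, and variables do not carry over. Pictures are saved under pics/ and viewed, and the job is handed in when it is done.

Besides the shell and the picture viewer there is one more tool, called after "Request:" as name(argument=value, ...) on one line, values as JSON. servo_tool: Moves the arm, as the interface text tells. Its arguments: {"type":"object","properties":{"motion":{"type":"array"}},"required":["motion"]}

```bash
mkdir -p pics; python3 - <<'E'
from rig import *
import cv2,numpy as np
print(telemetry.get_obs(), robot, [ (a,getattr(robot,a)) for a in dir(robot) if a[0]!='_'])
for c in ("scene","top"):
    im=snapshot(c); cv2.imwrite(f"pics/a_{c}.png",im[:,:,::-1]); print(c,camera_model(c))
    for n in ("chest","lid_tab","lid_hinge","hasp_tab","hasp_pin","red_bar_center","brown_bar_center"):
        print(n,[(np.round(d["position"],4),round(d["score"],2)) for d in landmark_of(n,c)[:3]])
E
```

```text
{'time': 0.0, 'joints': array([-0.93677778,  0.50184866, -0.42676439,  1.55149611,  0.22080253,
        1.13830475, -0.21029947]), 'joint_velocities': array([ 0.00077633,  0.00152024,  0.00060834, -0.00031758,  0.00044606,
        0.00101231, -0.00076003]), 'joint_efforts': array([ 6.29072474e-04, -5.69528210e+01, -5.81582889e+00, -2.80932802e+01,
        1.07180740e-02,  1.18639186e-02,  1.75296032e-05]), 'eef_pos': array([0.23534171, 0.60512546, 0.2302373 ]), 'eef_rot': array([-1.57279667e+00,  4.54061034e-05, -3.70776473e-01]), 'wrist_force': array([-0.03359955,  0.13739019, -0.33164038]), 'ft_torque': array([-0.00895547,  0.00807331, -0.01079256]), 'width': 1.0016285823856133} <Robot object at 0x7f6118987a10> [('MotionError', <class 'rig.MotionError'>), ('grip_depth', 0.0187)]
scene {'vfov': 43.282687292336945, 'cx': 250.7634426092546, 'cy': 194.39732685140794, 'R': array([[ 0.60782267, -0.79401981,  0.00917288],
       [-0.39698675, -0.31385753, -0.86249346],
       [ 0.68771587,  0.52060157, -0.50598507]]), 't': array([-0.18741526,  0.36320856,  0.8823199 ])}
chest [(array
[... 429 characters left out ...]
4, 'cx': 253.9217915906161, 'cy': 182.74262361985197, 'R': array([[-1.03650931e-03, -9.99973270e-01,  7.23770863e-03],
       [-9.95578919e-01,  3.52111891e-04, -9.39281167e-02],
       [ 9.39230575e-02, -7.30306750e-03, -9.95552673e-01]]), 't': array([0.19131598, 0.55371976, 1.13849232])}
chest [(array([0.5645, 0.2114, 0.0028]), 0.9)]
lid_tab [(array([0.4421, 0.2541, 0.0902]), 0.83), (array([0.5349, 0.4259, 0.0166]), 0.55)]
lid_hinge [(array([0.6422, 0.2806, 0.0876]), 0.81)]
hasp_tab [(array([0.4433, 0.1649, 0.0566]), 0.52)]
hasp_pin [(array([0.4869, 0.1686, 0.0919]), 0.77)]
red_bar_center [(array([0.5342, 0.4254, 0.0168]), 0.61)]
brown_bar_center [(array([ 0.6377, -0.0695,  0.0139]), 0.8)]
```

View pics/a_scene.png

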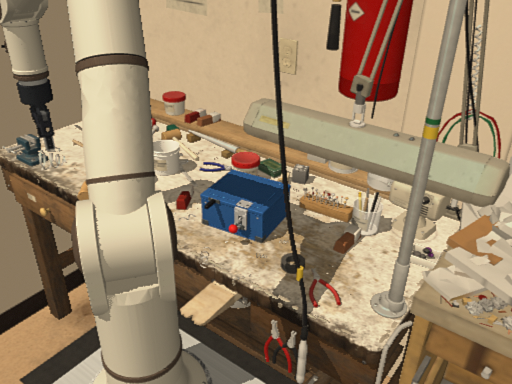

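View pics/a_top.png

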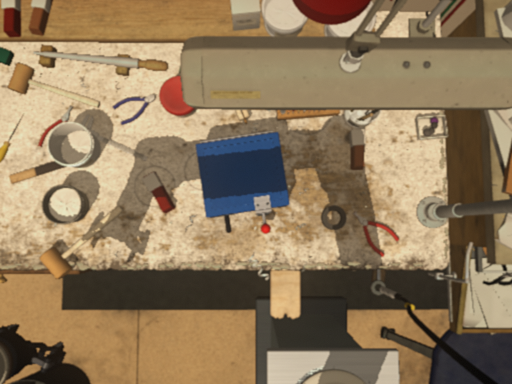

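```bash
cat > h.py <<'E'
from rig import *
import cv2,numpy as np
NM={"chest":(0,0,0),"lid_tab":(-115,50,91),"lid_hinge":(85,50,91),"hasp_tab":(-131,-35,53),"hasp_pin":(-91,-35,91)}
def ray(c,u,v):
    m=camera_model(c);R=np.array(m["R"]);f=192/np.tan(np.radians(m["vfov"]/2))
    d=R.T@np.array([(u-m["cx"])/f,(v-m["cy"])/f,1]);return -R.T@np.array(m["t"]),d/np.linalg.norm(d)
def tri(a,b):
    p,d=ray(*a);q,e=ray(*b);s=np.linalg.lstsq(np.c_[d,-e],q-p,rcond=None)[0]
    A,B=p+s[0]*d,q+s[1]*e;return (A+B)/2,np.linalg.norm(A-B)
def onz(c,u,v,z):
    p,d=ray(c,u,v);return p+d*(z-p[2])/d[2]
def proj(c,X):
    m=camera_model(c);f=192/np.tan(np.radians(m["vfov"]/2));Y=np.array(m["R"])@X+m["t"];return f*Y[:2]/Y[2]+[m["cx"],m["cy"]]
E
python3 - <<'E'
from h import *
P=[];Q=[]
acc={}
for k in range(3):
  for c in ("scene","top"):
    snapshot(c)
    for n in NM:
        for d in landmark_of(n,c)[:1]:
            if n in("hasp_tab",) or 1: P.append(NM[n]);Q.append(d["position"]);acc.setdefault(n,[]).append(d["position"])
for n in acc: print(n,np.round(np.mean(acc[n],0),4),np.round(np.std(acc[n],0),4))
P=np.array(P)/1000.;Q=np.array(Q)
from scipy.optimize import least_squares
def T(p,X): c,s=np.cos(p[2]),np.sin(p[2]);return np.c_[p[0]+c*X[:,0]-s*X[:,1],p[1]+s*X[:,0]+c*X[:,1],X[:,2]]
r=least_squares(lambda p:(T(p,P)-Q).ravel(),[.565,.21,.1],loss='soft_l1',f_scale=.004);print("chest",r.x)
for n in NM: print(n,np.round(T(r.x,np.array([NM[n]])/1000.),4))
for c in("scene","top"):
    m=trace("red_bar_center",c)[0];g=m["region"].astype(np.uint8);
    print(c,m["score"],cv2.minAreaRect(np.argwhere(g)[:,::-1].astype(np.float32)))
for n in("red_bar_center","brown_bar_center"):
  for c in("scene","top"): print(n,[np.round(d["position"],4) for d in landmark_of(n,c)[:2]])
print("lamp",tri(("scene",247,113),("top",184,68)))
for c,b in(("top",(120,90,320,260)),("scene",(160,150,300,260))):
    im=snapshot(c)[b[1]:b[3],b[0]:b[2]];cv2.imwrite(f"pics/b_{c}.png",cv2.resize(im,None,fx=4,fy=4,interpolation=2)[:600,:,::-1])
E
```

```text
chest [ 0.568   0.2179 -0.0012] [0.0015 0.0016 0.005 ]
lid_tab [0.4484 0.2376 0.0853] [0.0042 0.0328 0.0135]
lid_hinge [0.6453 0.281  0.0892] [0.0013 0.0027 0.0011]
hasp_tab [0.4442 0.1611 0.0554] [0.0023 0.0011 0.002 ]
hasp_pin [0.485  0.1675 0.0922] [0.0016 0.0036 0.0007]
chest [0.56882482 0.21776598 0.16032476]
chest [[0.5688 0.2178 0.    ]]
lid_tab [[0.4473 0.2488 0.091 ]]
lid_hinge [[0.6448 0.2807 0.091 ]]
hasp_tab [[0.4451 0.1623 0.053 ]]
hasp_pin [[0.4846 0.1687 0.091 ]]
scene 0.89 ((184.45001220703125, 196.65000915527344), (14.546475410461426, 27.51181411743164), 18.43494987487793)
top 0.98 ((157.6307830810547, 192.3538360595703), (42.667945861816406, 16.37258529663086), 60.2551155090332)
red_bar_center [array([0.5304, 0.4269, 0.0151])]
red_bar_center [array([0.5331, 0.4274, 0.0183])]
brown_bar_center [array([ 0.6369, -0.0694,  0.0154])]
brown_bar_center [array([ 0.6396, -0.0696,  0.0125])]
lamp (array([0.76062013, 0.34573458, 0.2332237 ]), np.float64(0.028055160220425576))
```

```bash
python3 - <<'E'
import cv2
for c in("top","scene"):
    i=cv2.imread(f"pics/b_{c}.png");print(i.shape)
E
```

```text
(600, 800, 3)
(440, 560, 3)
```

View pics/b_top.png

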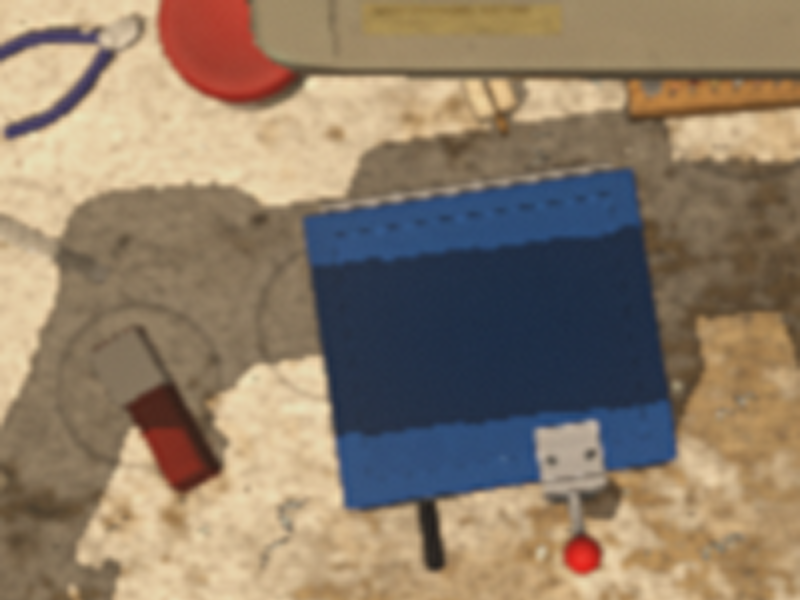

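View pics/b_scene.png

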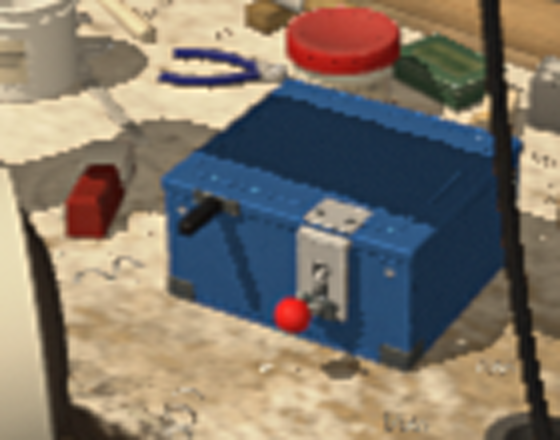

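```bash
python3 - <<'E'
from h import *
# edges in top: chest tops for yaw
for z in (0.097,): 
  a=onz("top",120+306/4,90+215/4,z);b=onz("top",120+633/4,90+170/4,z);c=onz("top",120+347/4,90+508/4,z);d=onz("top",120+672/4,90+460/4,z)
  print(a,b,c,d,(a+b+c+d)/4)
  print(np.arctan2(-(b-a)[0],-(b-a)[1])*-1,np.arctan2((a-c)[1],(a-c)[0]),np.arctan2((b-d)[1],(b-d)[0]))
r=trace("red_bar_center","top")[0]["region"];(u,v),s,an=cv2.minAreaRect(np.argwhere(r)[:,::-1].astype(np.float32))
t=np.radians(an);A=onz("top",u-15*np.cos(t),v-15*np.sin(t),.03);B=onz("top",u+15*np.cos(t),v+15*np.sin(t),.03);print("bar yaw",np.arctan2((A-B)[1],(A-B)[0]),onz("top",u,v,.028),s)
print("ball",onz("top",120+582/4,90+554/4,.055),tri(("top",120+581/4,90+552/4),("scene",160+292/4,150+314/4)))
print("tab tip",onz("top",120+433/4,90+565/4,.091))
m=trace("hasp_tab","scene");print(len(m))
# lamp front lower edge: plane through top cam
p,d1=ray("top",200,107);_,d2=ray("top",450,107);n=np.cross(d1,d2)
for uv in ((250,138),(300,152),(375,172),(440,190)):
    q,e=ray("scene",*uv);s=n@(p-q)/(n@e);print("lamp",uv,q+s*e)
im=snapshot("scene")[60:260,220:512];cv2.imwrite("pics/lamp.png",cv2.resize(im,None,fx=2.7,fy=2.7)[:,:,::-1])
E
```

```text
[0.63740623 0.32370483 0.097     ] [0.66379018 0.13506827 0.097     ] [0.46895799 0.29870939 0.097     ] [0.49609369 0.11380617 0.097     ] [0.56656202 0.21782217 0.097     ]
0.13896509916071853 0.14731158262962255 0.12611627250208038
bar yaw 0.5260410009488012 [0.53001648 0.42322037 0.028     ] (42.695430755615234, 16.08648681640625)
ball [0.44274391 0.16397607 0.055     ] (array([0.44457905, 0.16378895, 0.05506859]), np.float64(0.0020367873513054183))
tab tip [0.43665205 0.25002966 0.091     ]
1
lamp (250, 138) [0.70246699 0.30663372 0.17996838]
lamp (300, 152) [0.70087887 0.13117645 0.18671087]
lamp (375, 172) [ 0.69805201 -0.09194333  0.19842669]
lamp (440, 190) [ 0.69648957 -0.25457684  0.20502812]
```

View pics/lamp.png

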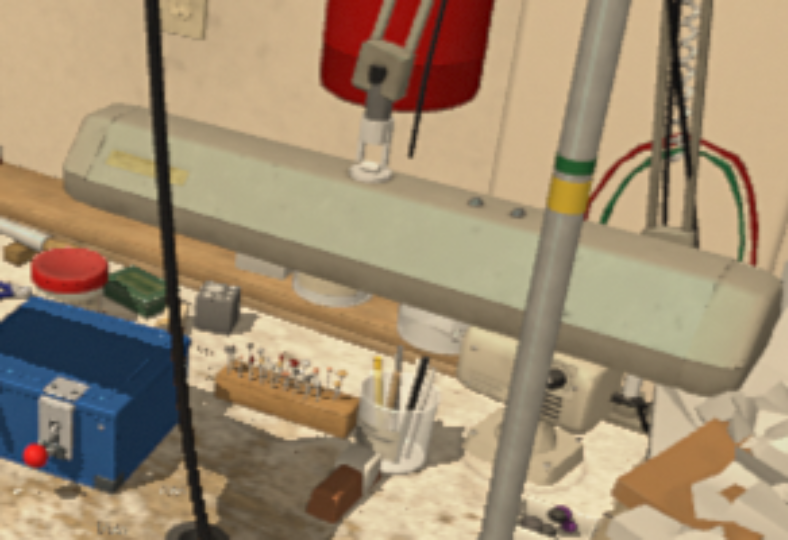

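Request:
servo_tool(motion=[[-1,[2,0,-2],-0.05],[-1,[5,0,-5],-0.1],[-1,[8,0,-7.5],-0.15],[-1,[11,0,-10],-0.2],[-1,[14,0,-13],-0.25],[-1,[17,0,-16],-0.3],[-1,[20,0,-19],-0.35],[-1,[23,0,-22],-0.4],[-1,[26,1,-25],-0.45],[-1,[29,3,-28],-0.5],[-1,[32,5,-30.5],-0.506],[-1,[34,7,-32.5],-0.506],[-1,[35.3,8,-33.5],-0.506],[-1,[35.3,8,-33.5],-0.506],[-1,[35.3,8,-33.5],-0.506],[-1,[35.3,8,-33.5],-0.506]])

```text
time: 4.48
eef_pos: [0.4432, 0.1667, 0.1517]
eef_rot: [-1.57, -0.0, 0.136]
wrist_force: [0.1, 0.2, -0.3]
width: 1.0
```

```bash
python3 - <<'E'
from h import *
o=telemetry.get_obs();print(o['time'],o['eef_pos'],o['eef_rot'],o['joints'],o['wrist_force'],o['width'])
for c in("scene","top"): cv2.imwrite(f"pics/c_{c}.png",snapshot(c)[:,:,::-1])
for c in("scene","top"): print([(np.round(d["position"],4),d["score"]) for d in landmark_of("hasp_tab",c)])
E
```

```text
4.4833 [0.44317616 0.16665508 0.15169267] [-1.56994646e+00 -4.68558246e-04  1.35682736e-01] [-0.13299918  0.27925226 -0.3238851   2.05865588  0.11931252  0.82036619
  1.17981737] [ 0.05010463  0.17960676 -0.31789163] 0.9999513640761826
[(array([0.4464, 0.1631, 0.0524]), 0.82), (array([ 0.6393, -0.0695,  0.0178]), 0.22)]
[]
```

View pics/c_scene.png

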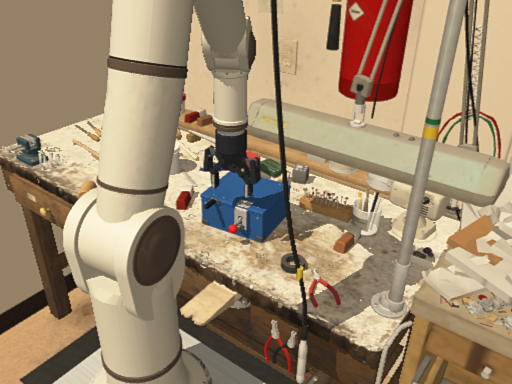

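View pics/c_top.png

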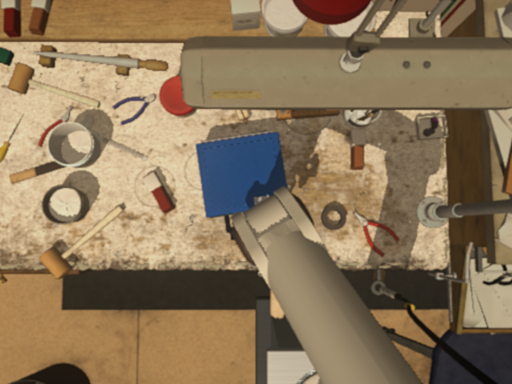

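Request:
servo_tool(motion=[[-1,[0,3,-0.2],0],[-1,[0,6,-0.2],0],[-1,[0,8.5,-0.2],0],[-1,[0,10,-0.2],0],[-1,[0,11,-0.2],0],[-1,[0,11.4,-0.2],0],[-1,[0,11.4,-0.2],0],[-1,[0,11.4,-0.2],0]])

```text
time: 5.35
eef_pos: [0.4442, 0.1659, 0.0388]
eef_rot: [-1.57, -0.003, 0.138]
wrist_force: [-0.5, 0.0, 0.4]
width: 1.005
```

```bash
python3 - <<'E'
from h import *
im=snapshot("scene");cv2.imwrite("pics/d.png",cv2.resize(im[140:250,180:300],None,fx=5,fy=5,interpolation=2)[:,:,::-1])
print([(np.round(d["position"],4),d["score"]) for d in landmark_of("hasp_tab","scene")])
E
```

```text
[(array([ 0.5681,  0.2173, -0.0072]), 0.64), (array([0.4469, 0.1648, 0.0528]), 0.53)]
```

View pics/d.png

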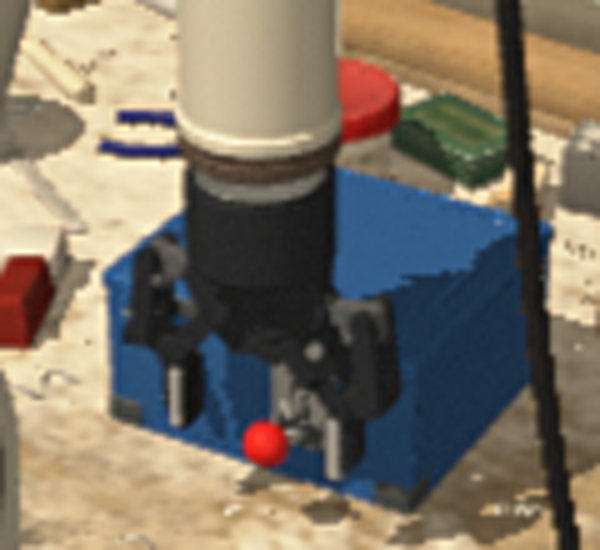

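Request:
servo_tool(motion=[[0,[0,0,0],0],[0.3,[0,0,0],0],[1,[0,0,0],0],[1,[0,0,0],0],[1,[0,0,0],0],[1,[0,0,0],0],[1,[0,0,0],0],[1,[0,0,0],0],[1,[0,0,0],0],[1,[0,0,0],0]])

```text
time: 6.28
eef_pos: [0.4451, 0.1643, 0.0393]
eef_rot: [-1.571, -0.004, 0.137]
wrist_force: [1.6, -5.7, 2.8]
width: 0.24
```

```bash
python3 - <<'E'
from h import *
im=snapshot("scene");cv2.imwrite("pics/e.png",cv2.resize(im[140:250,180:300],None,fx=5,fy=5,interpolation=2)[:,:,::-1])
# arc of ball: offsets in tool cm from theta=0
th=np.linspace(0,1.5,19);a=-np.arctan2(38,40)+th
for t,x,z in zip(th,-55.2*np.cos(a)+40,55.2*np.sin(a)+38): print(round(t,2),round(x/10,2),round(-z/10,2))
E
```

```text
0.0 -0.0 0.0
0.08 -0.3 -0.34
0.17 -0.58 -0.71
0.25 -0.82 -1.11
0.33 -1.03 -1.52
0.42 -1.2 -1.94
0.5 -1.33 -2.38
0.58 -1.43 -2.83
0.67 -1.5 -3.29
0.75 -1.52 -3.75
0.83 -1.51 -4.21
0.92 -1.45 -4.66
1.0 -1.36 -5.11
1.08 -1.23 -5.56
1.17 -1.07 -5.98
1.25 -0.87 -6.4
1.33 -0.64 -6.8
1.42 -0.37 -7.17
1.5 -0.08 -7.52
```

View pics/e.png

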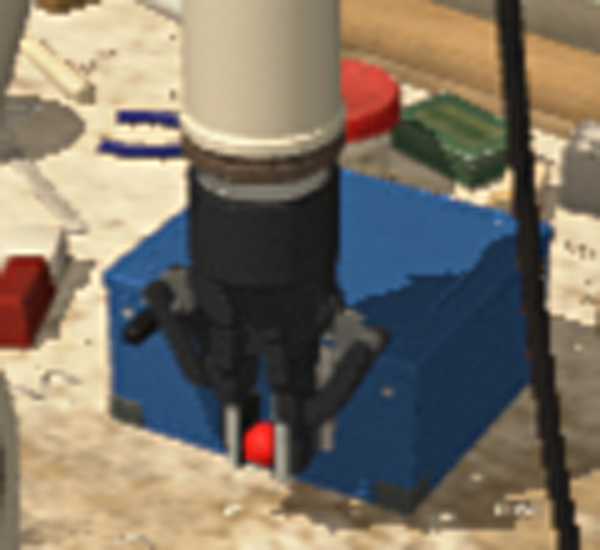

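Request:
servo_tool(motion=[[1,[-0.3,-0.35,0],0],[1,[-0.6,-0.7,0],0],[1,[-0.8,-1.1,0],0],[1,[-1.0,-1.5,0],0],[1,[-1.2,-1.95,0],0],[1,[-1.35,-2.4,0],0],[1,[-1.45,-2.85,0],0],[1,[-1.5,-3.3,0],0],[1,[-1.5,-3.75,0],0],[1,[-1.5,-4.2,0],0]])

```text
time: 7.17
eef_pos: [0.43, 0.1619, 0.0814]
eef_rot: [-1.572, -0.004, 0.137]
wrist_force: [5.1, -2.2, -5.9]
width: 0.242
```

```bash
python3 - <<'E'
from h import *
im=snapshot("scene");cv2.imwrite("pics/f.png",cv2.resize(im[140:250,180:300],None,fx=5,fy=5,interpolation=2)[:,:,::-1])
print([(np.round(d["position"],4),d["score"]) for d in landmark_of("hasp_tab","scene")])
E
```

```text
[(array([0.4354, 0.1569, 0.0912]), 0.55)]
```

View pics/f.png

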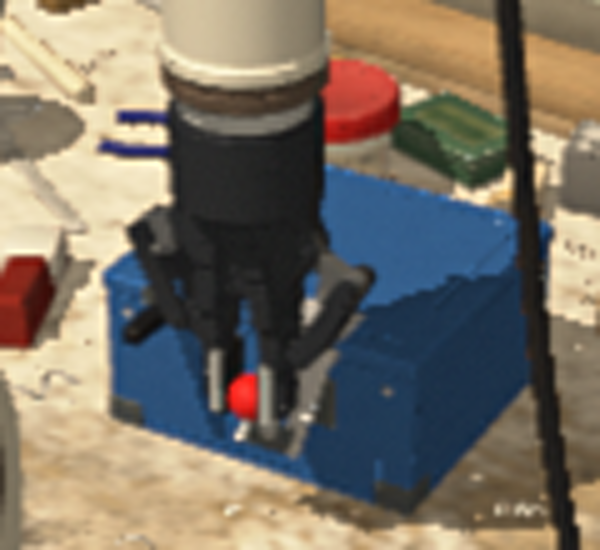

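Request:
servo_tool(motion=[[1,[0.05,-0.45,0],0],[1,[0.15,-0.9,0],0],[1,[0.25,-1.35,0],0],[1,[0.45,-1.8,0],0],[1,[0.65,-2.2,0],0],[1,[0.85,-2.6,0],0],[1,[1.1,-2.95,0],0],[1,[1.4,-3.3,0],0],[1,[1.6,-3.5,0],0],[1,[1.6,-3.5,0],0],[1,[1.6,-3.5,0],0]])

```text
time: 8.18
eef_pos: [0.4357, 0.1626, 0.1148]
eef_rot: [-1.575, 0.015, 0.139]
wrist_force: [-22.0, -4.8, 11.4]
width: 0.236
```

```bash
python3 - <<'E'
from h import *
im=snapshot("scene");cv2.imwrite("pics/g.png",cv2.resize(im[140:250,180:300],None,fx=5,fy=5,interpolation=2)[:,:,::-1])
print([(np.round(d["position"],4),d["score"]) for d in landmark_of("hasp_tab","scene")])
print([(np.round(d["position"],4),d["score"]) for d in landmark_of("lid_tab","scene")])
E
```

```text
[(array([0.438 , 0.1622, 0.1159]), 0.74)]
[(array([0.4494, 0.2512, 0.0921]), 0.76)]
```

View pics/g.png

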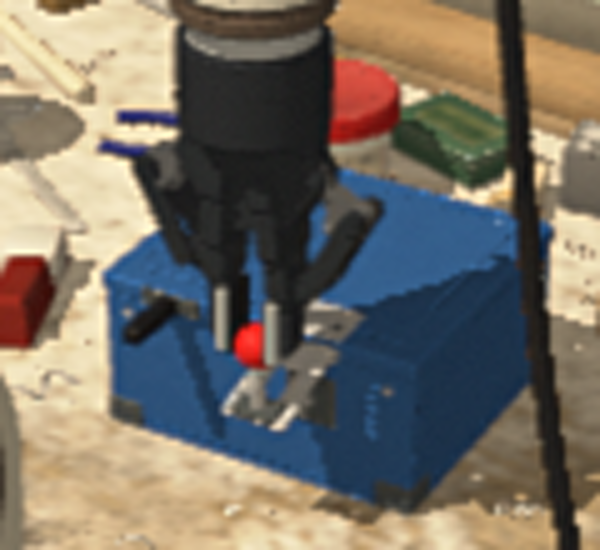

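Request:
servo_tool(motion=[[0.3,[0,0,0],0],[0,[0,0,0],0],[-0.2,[0,0,0],0],[-0.2,[0,0,0],0],[-0.2,[0,-1,0],0],[-0.2,[0,-3,0],0],[-0.2,[-2,-4,0],0],[-0.2,[-4,-4,0],0],[-0.2,[-4,-4,0],0]])

```text
time: 9.08
eef_pos: [0.3944, 0.1571, 0.1565]
eef_rot: [-1.576, 0.015, 0.14]
wrist_force: [-1.2, -0.7, -0.4]
width: 0.605
```

```bash
python3 - <<'E'
from h import *
im=snapshot("scene");cv2.imwrite("pics/i.png",cv2.resize(im[120:250,170:300],None,fx=4.5,fy=4.5,interpolation=2)[:,:,::-1])
for n in("hasp_tab","hasp_pin","lid_tab"): print(n,[(np.round(d["position"],4),d["score"]) for d in landmark_of(n,"scene")])
E
```

```text
hasp_tab [(array([0.439 , 0.1584, 0.1174]), 0.59), (array([0.4504, 0.2528, 0.0905]), 0.42)]
hasp_pin [(array([0.482 , 0.1669, 0.0926]), 0.55)]
lid_tab [(array([0.4504, 0.2511, 0.0937]), 0.79), (array([0.5304, 0.426 , 0.0121]), 0.31)]
```

View pics/i.png

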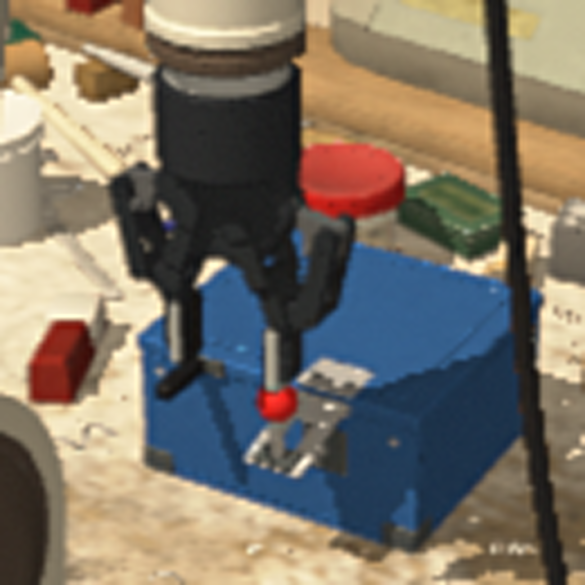

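Request:
servo_tool(motion=[[1,[0,0,0],0],[1,[0,0,0],0],[1,[0,0,-0.2],0],[1,[0,1.5,-0.2],0],[1,[0,3,-0.2],0],[1,[0,3.8,-0.2],0],[1,[0,3.8,-0.2],0],[1,[1,3.8,-0.2],0],[1,[1.8,3.8,-0.2],0],[1,[2.3,3.8,-0.2],0],[1,[2.8,3.8,-0.2],0],[1,[3.3,3.8,-0.2],0],[1,[3.8,3.8,-0.2],0],[1,[4.2,3.8,-0.2],0],[1,[4.2,3.8,-0.2],0]])

```text
time: 10.53
eef_pos: [0.4141, 0.1572, 0.1117]
eef_rot: [-1.583, 0.063, 0.143]
wrist_force: [-53.9, -3.2, 22.6]
width: -0.001
```

```bash
python3 - <<'E'
from h import *
im=snapshot("scene");cv2.imwrite("pics/j.png",cv2.resize(im[120:250,170:300],None,fx=4.5,fy=4.5,interpolation=2)[:,:,::-1])
for n in("hasp_tab","hasp_pin","lid_tab"): print(n,[(np.round(d["position"],4),d["score"]) for d in landmark_of(n,"scene")])
E
```

```text
hasp_tab [(array([0.4372, 0.1588, 0.1108]), 0.7), (array([ 0.569 ,  0.2182, -0.0055]), 0.41)]
hasp_pin [(array([0.4838, 0.1675, 0.0876]), 0.79)]
lid_tab [(array([0.4514, 0.252 , 0.0917]), 0.86)]
```

View pics/j.png

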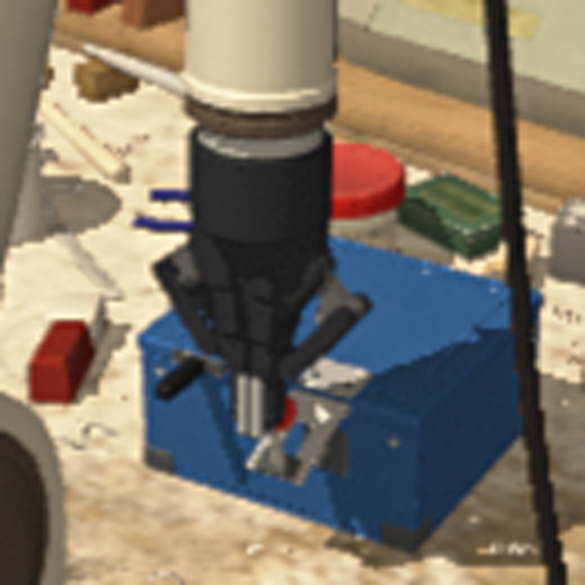

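Request:
servo_tool(motion=[[1,[-1,0,0],0],[1,[-2,0,0],0],[0.5,[-3.5,-1,0],0],[-0.2,[-4,-4,0],0],[-0.2,[-4,-5,0],0],[-0.2,[-4,-5,0],0],[-0.2,[-4,-5,0],0]])

```text
time: 11.32
eef_pos: [0.3801, 0.1531, 0.1653]
eef_rot: [-1.583, 0.057, 0.142]
wrist_force: [-0.4, -0.3, 0.1]
width: 0.598
```

```bash
python3 - <<'E'
from h import *
print(telemetry.get_obs()['eef_pos'],telemetry.get_obs()['eef_rot'])
im=snapshot("scene");cv2.imwrite("pics/k.png",cv2.resize(im[120:250,170:300],None,fx=4.5,fy=4.5,interpolation=2)[:,:,::-1])
it=snapshot("top");cv2.imwrite("pics/k2.png",cv2.resize(it[120:250,170:300],None,fx=4.5,fy=4.5,interpolation=2)[:,:,::-1])
for n in("hasp_tab","hasp_pin","lid_tab"): 
  for c in("scene","top"):print(n,[(np.round(d["position"],4),d["score"]) for d in landmark_of(n,c)])
E
```

```text
[0.38005354 0.15305399 0.16533151] [-1.58266358  0.05721924  0.14234087]
hasp_tab [(array([0.6469, 0.2787, 0.0921]), 0.68), (array([0.4371, 0.1605, 0.111 ]), 0.66)]
hasp_tab [(array([0.4338, 0.1598, 0.1149]), 0.84)]
hasp_pin [(array([0.4833, 0.1647, 0.0922]), 0.56)]
hasp_pin [(array([0.4842, 0.1678, 0.094 ]), 0.83)]
lid_tab [(array([0.4509, 0.2534, 0.0902]), 0.65)]
lid_tab [(array([0.4418, 0.2507, 0.0911]), 0.61)]
```

View pics/k.png

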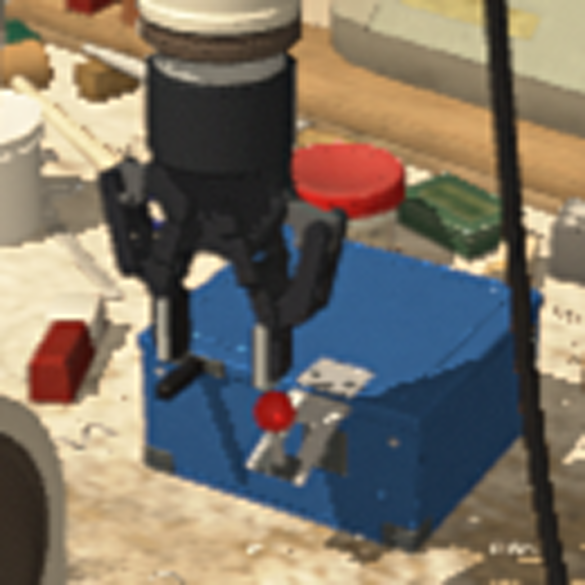

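View pics/k2.png

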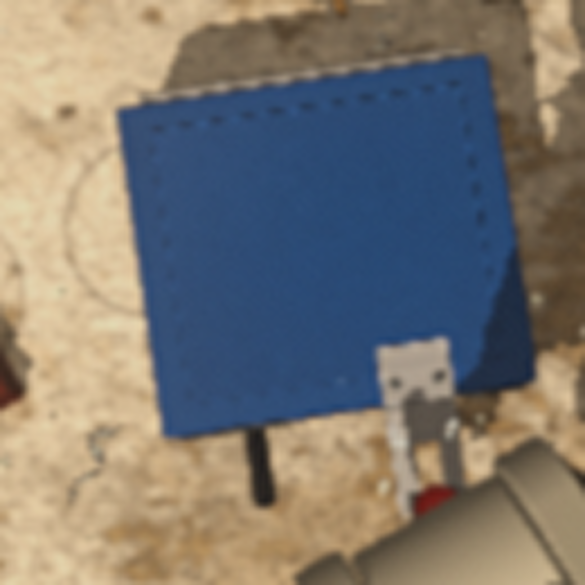

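Request:
servo_tool(motion=[[-0.4,[2,0,0.1],0],[-0.4,[4,0,0.1],0],[-0.4,[5.5,0,0.1],0],[-0.4,[5.5,0,0.1],0],[-0.4,[5.6,2,0.1],0],[-0.4,[5.8,4,0.1],0],[-0.4,[5.9,5.5,0.1],0],[-0.4,[6.0,6.6,0.1],0],[-0.4,[6.0,6.6,0.1],0],[0.3,[6.0,6.6,0.1],0],[1,[6.0,6.6,0.1],0],[1,[6.0,6.6,0.1],0],[1,[6.0,6.6,0.1],0],[1,[6.0,6.6,0.1],0],[1,[6.0,6.6,0.1],0],[1,[6.0,6.6,0.1],0]])

```text
time: 13.05
eef_pos: [0.4325, 0.1615, 0.0943]
eef_rot: [-1.582, 0.062, 0.144]
wrist_force: [-2.1, 5.3, 1.7]
width: 0.247
```

```bash
python3 - <<'E'
from h import *
print(telemetry.get_obs()['eef_pos'],telemetry.get_obs()['eef_rot'])
im=snapshot("scene");cv2.imwrite("pics/l.png",cv2.resize(im[120:250,170:300],None,fx=4.5,fy=4.5,interpolation=2)[:,:,::-1])
for n in("hasp_tab",): 
  for c in("scene",):print(n,[(np.round(d["position"],4),d["score"]) for d in landmark_of(n,c)])
E
```

```text
[0.43250768 0.1615483  0.09425266] [-1.58243028  0.06240748  0.14389905]
hasp_tab [(array([0.4395, 0.1589, 0.1125]), 0.73)]
```

View pics/l.png

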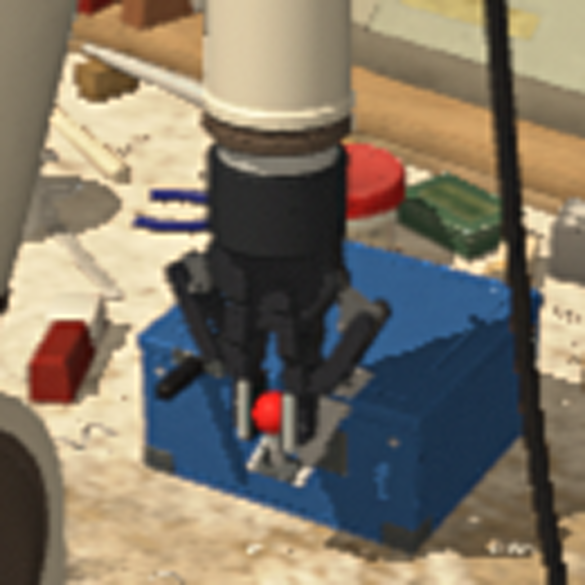

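Request:
servo_tool(motion=[[1,[0.1,-0.3,0],0],[1,[0.25,-0.65,0],0],[1,[0.45,-1.0,0],0],[1,[0.7,-1.35,0],0],[1,[0.7,-1.4,0],0],[1,[0.7,-1.4,0],0]])

```text
time: 13.65
eef_pos: [0.4404, 0.1627, 0.1078]
eef_rot: [-1.582, 0.063, 0.143]
wrist_force: [-1.4, 3.8, -3.9]
width: 0.242
```

```bash
python3 - <<'E'
from h import *
print(telemetry.get_obs()['eef_pos'],telemetry.get_obs()['eef_rot'])
im=snapshot("scene");cv2.imwrite("pics/m.png",cv2.resize(im[120:250,170:300],None,fx=4.5,fy=4.5,interpolation=2)[:,:,::-1])
for n in("hasp_tab",): 
  for c in("scene",):print(n,[(np.round(d["position"],4),d["score"]) for d in landmark_of(n,c)])
E
```

```text
[0.44040785 0.16272074 0.10776662] [-1.58228191  0.06256782  0.14274156]
hasp_tab [(array([0.4405, 0.1597, 0.1199]), 0.57)]
```

View pics/m.png

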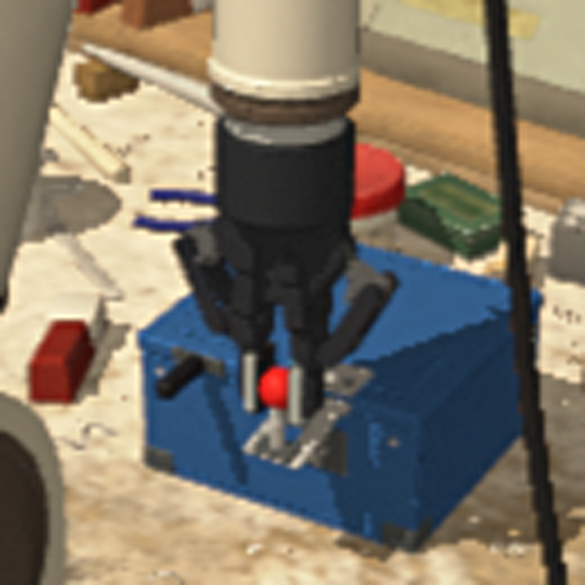

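Request:
servo_tool(motion=[[1,[0.15,-0.25,0],0],[1,[0.35,-0.5,0],0],[1,[0.55,-0.75,0],0],[1,[0.8,-0.95,0],0],[1,[0.8,-0.95,0],0],[0.4,[0.8,-0.95,0],0],[0.0,[0.8,-0.95,0],0],[-0.3,[0.8,-0.95,0],0],[-0.3,[0.8,-0.95,0],0],[-0.3,[0.8,-3,0],0],[-0.3,[0.8,-6,0],0],[-0.3,[-1,-8,0],0],[-0.3,[-3,-8,0],0],[-0.3,[-3,-8,0],0]])

```text
time: 14.92
eef_pos: [0.4138, 0.1597, 0.1908]
eef_rot: [-1.583, 0.061, 0.144]
wrist_force: [-1.1, -0.7, -0.2]
width: 0.651
```

```bash
python3 - <<'E'
from h import *
print(telemetry.get_obs()['eef_pos'],telemetry.get_obs()['eef_rot'])
im=snapshot("scene");cv2.imwrite("pics/n.png",cv2.resize(im[120:250,170:300],None,fx=4.5,fy=4.5,interpolation=2)[:,:,::-1])
snapshot("top")
for n in("hasp_tab","hasp_pin","lid_tab","lid_hinge"): 
  for c in("scene","top"):print(n,[(np.round(d["position"],4),d["score"]) for d in landmark_of(n,c)])
E
```

```text
[0.41379202 0.15969717 0.19081401] [-1.58317553  0.06147028  0.14366844]
hasp_tab [(array([0.4485, 0.1625, 0.1295]), 0.59)]
hasp_tab []
hasp_pin [(array([0.4837, 0.1669, 0.09  ]), 0.8)]
hasp_pin []
lid_tab [(array([0.4488, 0.2515, 0.0911]), 0.77)]
lid_tab [(array([0.4413, 0.2507, 0.0904]), 0.91)]
lid_hinge [(array([0.6436, 0.2793, 0.0909]), 0.68)]
lid_hinge [(array([0.6427, 0.2835, 0.0886]), 0.59)]
```

View pics/n.png

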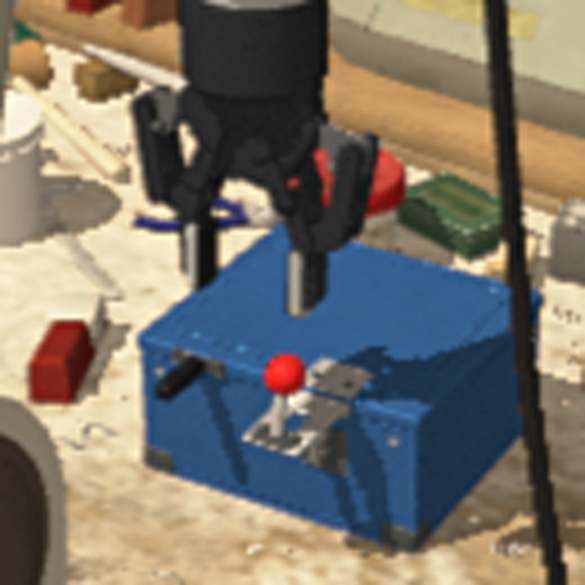

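Request:
servo_tool(motion=[[-0.3,[1,0,2.5],0],[-0.3,[2,0,5],0],[-0.3,[3.5,0,7.5],0],[-0.3,[4.3,0,8.6],0],[-0.3,[4.3,0,8.6],0],[-0.3,[4.5,3,8.6],0],[-0.3,[4.7,6,8.6],0],[-0.3,[4.9,9,8.6],0],[-0.3,[5,10.5,8.6],0],[-0.3,[5,11.3,8.6],0],[-0.3,[5,11.3,8.6],0],[-0.3,[5,11.3,8.6],0]])

```text
time: 16.42
eef_pos: [0.446, 0.2497, 0.0724]
eef_rot: [-1.582, 0.063, 0.143]
wrist_force: [-0.8, -0.2, 0.2]
width: 0.647
```

```bash
python3 - <<'E'
from h import *
print(telemetry.get_obs()['eef_pos'],telemetry.get_obs()['eef_rot'])
im=snapshot("scene");cv2.imwrite("pics/o.png",cv2.resize(im[120:250,170:300],None,fx=4.5,fy=4.5,interpolation=2)[:,:,::-1])
E
```

```text
[0.44595698 0.24966523 0.07243068] [-1.58248441  0.06338541  0.14255174]
```

View pics/o.png

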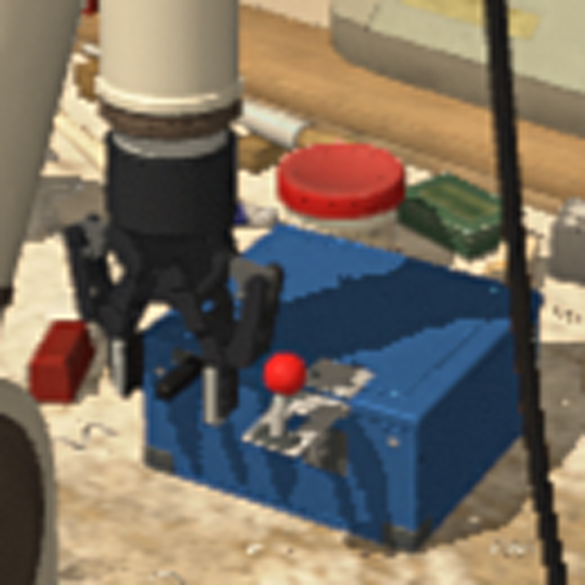

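Request:
servo_tool(motion=[[0.3,[0,0,0],0],[1,[0,0,0],0],[1,[0,0,0],0],[1,[0,0,0],0],[1,[0,0,0],0],[1,[0,0,0],0],[1,[0,0,0],0],[1,[0,0,0],0]])

```text
time: 17.13
eef_pos: [0.4473, 0.2501, 0.0741]
eef_rot: [-1.582, 0.06, 0.143]
wrist_force: [-0.9, -2.1, 5.1]
width: 0.125
```

```bash
cat > arc.py <<'E'
from h import *
import sys
def main(th0,th1,n,r=0.2):
    o=telemetry.get_obs();p=o['eef_pos'];e=o['eef_rot'];print(np.round(p,4),np.round(e,3),o['wrist_force'].round(1),o['width'])
    from scipy.spatial.transform import Rotation as Ro
    R=Ro.from_euler('xyz',e).as_matrix();psi=0.137
    u=np.array([np.cos(psi),np.sin(psi),0])
    for t in np.linspace(th0,th1,n+1)[1:]:
        d=r*((np.cos(th0)-np.cos(t))*u+(np.sin(t)-np.sin(th0))*np.array([0,0,1]))
        print(round(t,2),np.round(R.T@d*100,2).tolist())
main(float(sys.argv[1]),float(sys.argv[2]),int(sys.argv[3]))
E
python3 arc.py 0 0.6 12
```

```text
[0.4473 0.2501 0.0741] [-1.582  0.06   0.143] [-0.9 -2.1  5.1] 0.12541800940416983
0.05 [-0.04, -1.0, -0.01]
0.1 [-0.02, -2.0, -0.02]
0.15 [0.04, -3.0, -0.04]
0.2 [0.16, -3.99, -0.05]
0.25 [0.32, -4.98, -0.06]
0.3 [0.54, -5.95, -0.07]
0.35 [0.8, -6.92, -0.09]
0.4 [1.11, -7.87, -0.1]
0.45 [1.46, -8.8, -0.11]
0.5 [1.87, -9.72, -0.13]
0.55 [2.31, -10.61, -0.14]
0.6 [2.81, -11.48, -0.15]
```

Request:
servo_tool(motion=[[1,[0,-1,0],0],[1,[0,-2,0],0],[1,[0.05,-3,-0.05],0],[1,[0.15,-4,-0.05],0],[1,[0.3,-5,-0.05],0],[1,[0.55,-5.95,-0.1],0],[1,[0.8,-6.9,-0.1],0],[1,[1.1,-7.85,-0.1],0],[1,[1.45,-8.8,-0.1],0],[1,[1.85,-9.7,-0.1],0],[1,[2.3,-10.6,-0.15],0],[1,[2.8,-11.5,-0.15],0],[1,[2.8,-11.5,-0.15],0]])

```text
time: 18.22
eef_pos: [0.4825, 0.2555, 0.189]
eef_rot: [-1.581, 0.059, 0.143]
wrist_force: [1.4, 1.3, -3.4]
width: 0.123
```

```bash
python3 arc.py 0.6 1.15 11;  python3 - <<'E'
from h import *
im=snapshot("scene");cv2.imwrite("pics/p.png",cv2.resize(im[90:250,170:330],None,fx=3.7,fy=3.7,interpolation=2)[:,:,::-1])
print(landmark_of("lid_tab","scene"))
E
```

```text
[0.4825 0.2555 0.189 ] [-1.581  0.059  0.143] [ 1.4  1.3 -3.4] 0.12339302498897708
0.65 [0.54, -0.84, -0.01]
0.7 [1.11, -1.66, -0.02]
0.75 [1.73, -2.45, -0.04]
0.8 [2.39, -3.2, -0.05]
0.85 [3.08, -3.92, -0.06]
0.9 [3.81, -4.61, -0.07]
0.95 [4.57, -5.25, -0.08]
1.0 [5.36, -5.86, -0.1]
1.05 [6.18, -6.43, -0.11]
1.1 [7.03, -6.96, -0.12]
1.15 [7.91, -7.44, -0.13]
[{'position': [0.4846, 0.2566, 0.2057], 'score': 0.76}]
```

View pics/p.png

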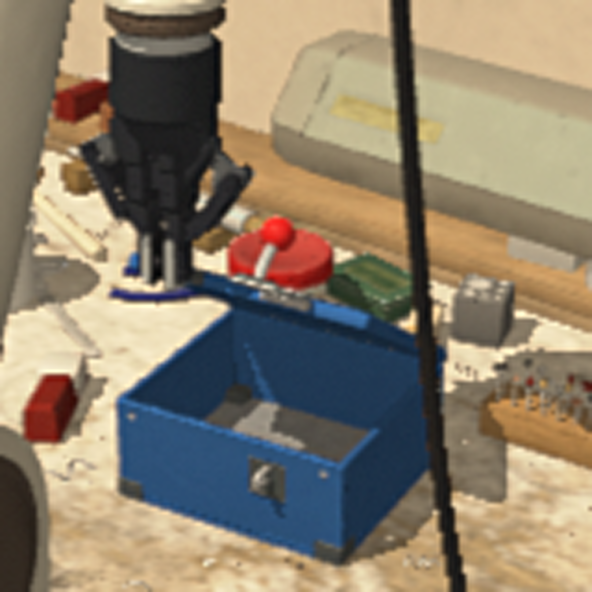

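Request:
servo_tool(motion=[[1,[0.55,-0.85,0],0],[1,[1.1,-1.65,0],0],[1,[1.75,-2.45,-0.05],0],[1,[2.4,-3.2,-0.05],0],[1,[3.1,-3.9,-0.05],0],[1,[3.8,-4.6,-0.05],0],[1,[4.55,-5.25,-0.1],0],[1,[5.35,-5.85,-0.1],0],[1,[6.2,-6.4,-0.1],0],[1,[7.0,-6.95,-0.1],0],[1,[7.9,-7.45,-0.15],0],[1,[7.9,-7.45,-0.15],0]])

```text
time: 19.32
eef_pos: [0.5652, 0.2681, 0.2586]
eef_rot: [-1.579, 0.06, 0.144]
wrist_force: [1.2, 5.4, -8.9]
width: 0.124
```

```bash
python3 arc.py 1.15 1.6 9;  python3 - <<'E'
from h import *
im=snapshot("scene");cv2.imwrite("pics/q.png",cv2.resize(im[60:250,170:360],None,fx=3.1,fy=3.1,interpolation=2)[:,:,::-1])
it=snapshot("top");cv2.imwrite("pics/q2.png",cv2.resize(it[20:250,130:360],None,fx=2.5,fy=2.5,interpolation=2)[:,:,::-1])
print(landmark_of("lid_tab","scene"))
E
```

```text
[0.5652 0.2681 0.2586] [-1.579  0.06   0.144] [ 1.2  5.4 -8.9] 0.12417339852329315
1.2 [0.9, -0.44, -0.01]
1.25 [1.82, -0.83, -0.02]
1.3 [2.75, -1.18, -0.03]
1.35 [3.71, -1.48, -0.04]
1.4 [4.68, -1.74, -0.05]
1.45 [5.65, -1.94, -0.06]
1.5 [6.64, -2.09, -0.06]
1.55 [7.64, -2.2, -0.07]
1.6 [8.63, -2.25, -0.08]
[{'position': [0.5606, 0.2689, 0.272], 'score': 0.63}]
```

View pics/q.png

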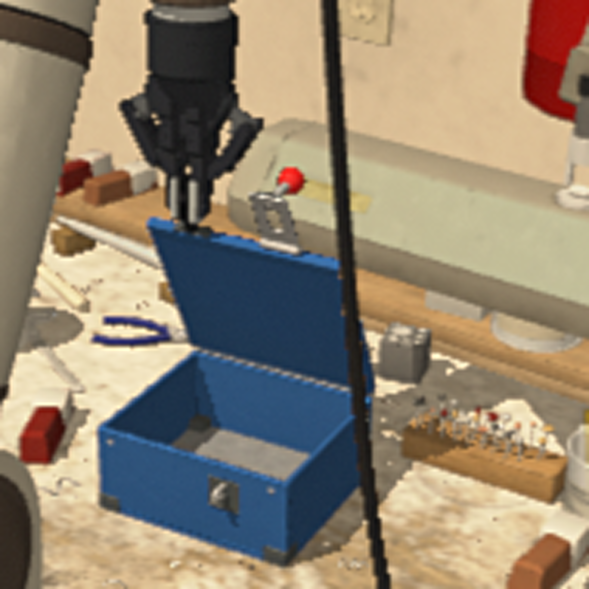

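View pics/q2.png

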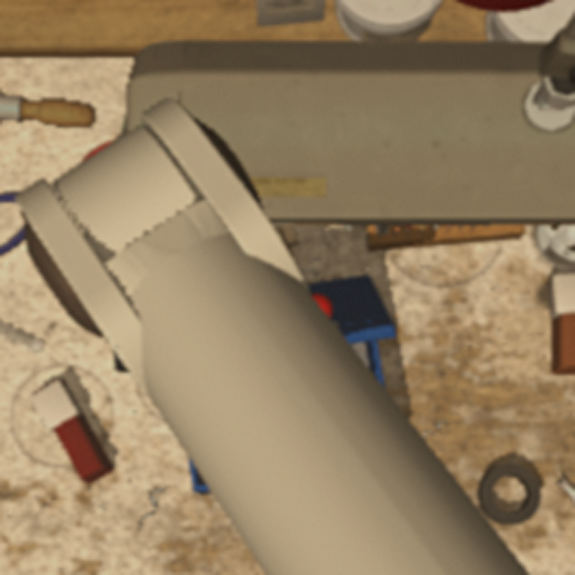

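```bash
python3 - <<'E'
from h import *
def edge(row,uvs,n2):
    p,d1=ray("top",200,row);_,d2=ray("top",450,row);n=np.cross(d1,d2)
    for uv in uvs:
        q,e=ray("scene",*uv);s=n@(p-q)/(n@e);print(n2,uv,np.round(q+s*e,3))
edge(107,[(272,134),(368,161)],"front up lip")
edge(107,[(275,143),(368,172)],"front low lip")
edge(38,[(267,99),(350,119)],"back top?")
edge(48,[(267,99),(350,119)],"back top?")
print("sticker corners",tri(("top",212,98),("scene",170+0,0))[1])
# sticker: top crop 2.5 scale at (258..325,178..197)
print(tri(("top",130+326/2.5,20+180/2.5),("scene",170+370/3.1,60+190/3.1)),tri(("top",130+326/2.5,20+193/2.5),("scene",170+370/3.1,60+213/3.1)))
E
```

```text
front up lip (272, 134) [0.692 0.221 0.219]
front up lip (368, 161) [ 0.691 -0.072  0.226]
front low lip (275, 143) [0.7   0.215 0.191]
front low lip (368, 172) [ 0.7   -0.073  0.192]
back top? (267, 99) [0.822 0.333 0.262]
back top? (350, 119) [0.82  0.05  0.267]
back top? (267, 99) [0.797 0.316 0.272]
back top? (350, 119) [0.796 0.038 0.277]
sticker corners 0.17753986324840446
(array([0.71230063, 0.17915419, 0.26145886]), np.float64(0.0012761139098157708)) (array([0.70856305, 0.17742773, 0.24090871]), np.float64(0.004582412188099335))
```

Request:
servo_tool(motion=[[1,[0.9,-0.45,0],0],[1,[1.8,-0.85,0],0],[1,[2.75,-1.2,0],0],[1,[3.7,-1.5,-0.05],0],[1,[4.7,-1.75,-0.05],0],[1,[5.3,-1.85,-0.05],0],[1,[5.3,-1.85,-0.05],0]])

```text
time: 20.05
eef_pos: [0.6183, 0.2762, 0.274]
eef_rot: [-1.579, 0.061, 0.144]
wrist_force: [-2.6, 3.6, -8.0]
width: 0.121
```

```bash
python3 arc.py 1.43 1.55 3;  python3 - <<'E'
from h import *
im=snapshot("scene");cv2.imwrite("pics/r.png",cv2.resize(im[60:250,170:360],None,fx=3.1,fy=3.1,interpolation=2)[:,:,::-1])
E
```

```text
[0.6183 0.2762 0.274 ] [-1.579  0.061  0.144] [-2.6  3.6 -8. ] 0.12106165488563278
1.47 [0.79, -0.14, -0.01]
1.51 [1.58, -0.26, -0.01]
1.55 [2.37, -0.34, -0.02]
```

View pics/r.png

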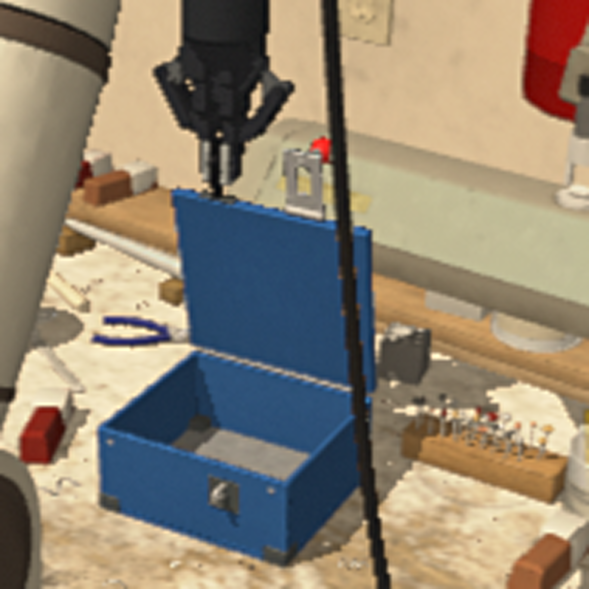

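Request:
servo_tool(motion=[[1,[0.6,-0.1,0],0],[1,[1.2,-0.2,0],0],[1,[1.8,-0.3,0],0],[1,[2.3,-0.35,0],0],[1,[2.3,-0.35,0],0]])

```text
time: 20.52
eef_pos: [0.6404, 0.2796, 0.276]
eef_rot: [-1.579, 0.063, 0.144]
wrist_force: [-3.9, 2.8, -7.6]
width: 0.125
```

```bash
python3 - <<'E'
from h import *
im=snapshot("scene");cv2.imwrite("pics/s.png",cv2.resize(im[60:250,170:360],None,fx=3.1,fy=3.1,interpolation=2)[:,:,::-1])
E
```

```text
(no output)
```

View pics/s.png

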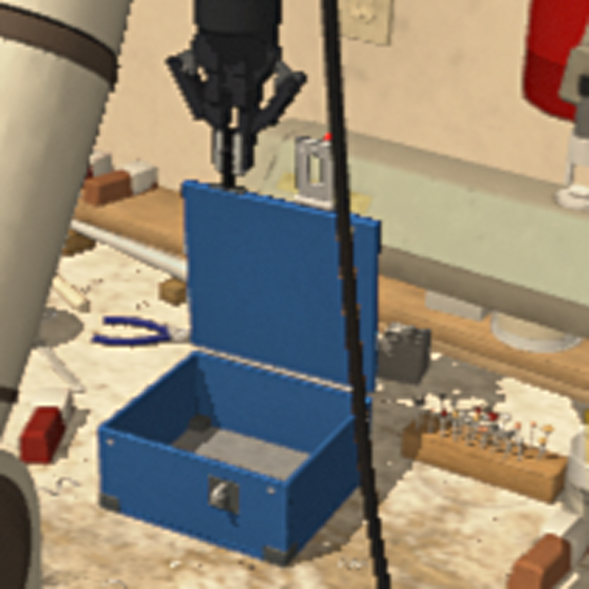

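Request:
servo_tool(motion=[[0.4,[0,0,0],0],[0,[0,0,0],0],[0,[0,0,0],0],[0,[0,0,0],0],[0,[0,-1,0],0],[0,[-0.1,-3,0],0],[0,[-0.2,-6,0],0],[0,[-0.4,-8,0],0],[0,[-1,-8,2],0],[0,[-3,-8,5],-0.08],[-0.5,[-5,-8,8],-0.16],[-1,[-7,-8,11],-0.24],[-1,[-8,-7,14],-0.32],[-1,[-8.7,-5,15.9],-0.38],[-1,[-8.7,-3,15.9],-0.38],[-1,[-8.7,0,15.9],-0.38],[-1,[-8.7,0,15.9],-0.38]])

```text
time: 21.98
eef_pos: [0.5294, 0.4228, 0.2753]
eef_rot: [-1.557, 0.068, 0.526]
wrist_force: [-0.7, -0.8, -2.3]
width: 0.999
```

```bash
python3 - <<'E'
from h import *
o=telemetry.get_obs();print(o['eef_pos'],o['eef_rot'],o['wrist_force'],o['joints'])
im=snapshot("scene");cv2.imwrite("pics/t.png",im[:,:,::-1])
im=snapshot("top");cv2.imwrite("pics/t2.png",im[:,:,::-1])
for n in("lid_tab","red_bar_center"): 
  for c in("scene","top"):print(n,[(np.round(d["position"],4),d["score"]) for d in landmark_of(n,c)])
E
```

```text
[0.5294341  0.42283151 0.27535   ] [-1.5570433   0.06846177  0.52551637] [-0.66313048 -0.77060955 -2.25243276] [-0.41395007  0.56510166 -0.44439806  1.35513413  0.20607805  1.33496013
  1.23709466]
lid_tab [(array([0.6315, 0.2807, 0.291 ]), 0.6)]
lid_tab [(array([0.6278, 0.2792, 0.2914]), 0.62)]
red_bar_center [(array([0.5299, 0.4244, 0.0163]), 0.77), (array([ 0.5686,  0.217 , -0.005 ]), 0.52)]
red_bar_center []
```

View pics/t.png

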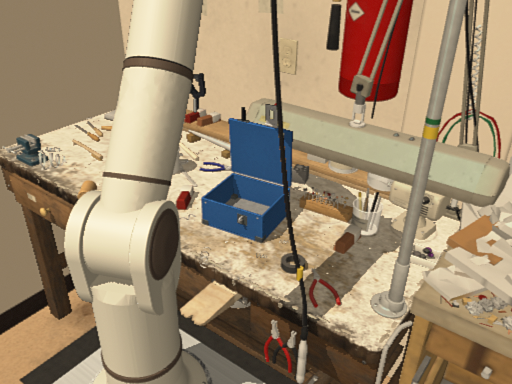

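View pics/t2.png

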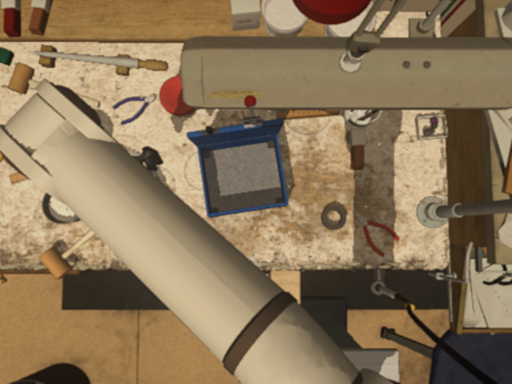

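```bash
cat > to.py <<'E'
from h import *
import sys
from scipy.spatial.transform import Rotation as Ro
o=telemetry.get_obs();R=Ro.from_euler('xyz',o['eef_rot']).as_matrix()
print(o['time'],o['eef_pos'].round(4),o['eef_rot'].round(3),o['wrist_force'].round(1))
for i in range(1,len(sys.argv),3):
    t=np.array(list(map(float,sys.argv[i:i+3])));print(t,np.round(R.T@(t-o['eef_pos'])*100,2))
E
python3 to.py .5305 .425 .06 .5305 .425 .008
```

```text
22.2833 [0.533  0.425  0.2828] [-1.555  0.057  0.523] [-0.   0.7 -0.1]
[0.5305 0.425  0.06  ] [ 1.05 22.25 -0.24]
[0.5305 0.425  0.008 ] [ 1.35 27.44 -0.32]
```

Request:
servo_tool(motion=[[-1,[0.2,3,0],0],[-1,[0.4,7,0],0],[-1,[0.6,11,-0.1],0],[-1,[0.8,15,-0.1],0],[-1,[1,19,-0.2],0],[-1,[1.1,22,-0.3],0],[-1,[1.2,24.5,-0.3],0],[-1,[1.3,26.5,-0.3],0],[-1,[1.4,27.4,-0.3],0],[-1,[1.4,27.4,-0.3],0],[-1,[1.4,27.4,-0.3],0]])

```text
time: 23.2
eef_pos: [0.5318, 0.4261, 0.0095]
eef_rot: [-1.554, 0.056, 0.523]
wrist_force: [-0.0, 0.4, 0.2]
width: 0.999
```

```bash
python3 to.py .5305 .425 .008;python3 - <<'E'
from h import *
im=snapshot("scene");cv2.imwrite("pics/u.png",cv2.resize(im[120:250,130:260],None,fx=4.5,fy=4.5,interpolation=2)[:,:,::-1])
E
```

```text
23.2 [0.5318 0.4261 0.0095] [-1.554  0.056  0.523] [-0.   0.4  0.2]
[0.5305 0.425  0.008 ] [-0.16  0.16 -0.04]
```

View pics/u.png

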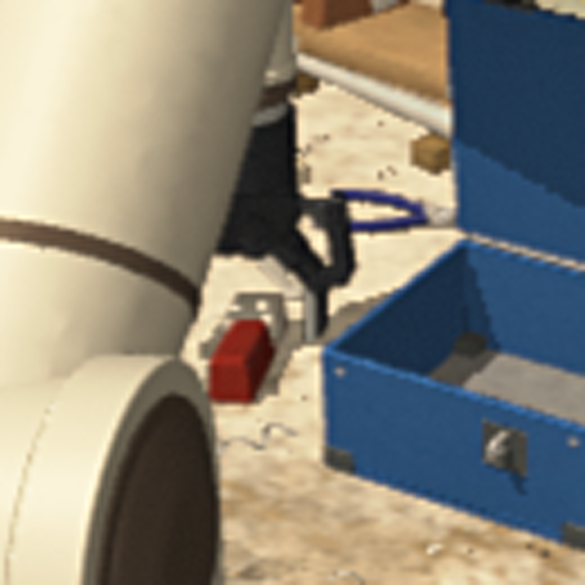

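Good straddle; close and lift a little.

Request:
servo_tool(motion=[[0,[0,0,0],0],[0.3,[0,0,0],0],[1,[0,0,0],0],[1,[0,0,0],0],[1,[0,0,0],0],[1,[0,0,0],0],[1,[0,0,0],0],[1,[0,0,0],0],[1,[0,0,0],0],[1,[0,-1,0],0],[1,[-0.1,-3,0],0],[1,[-0.3,-6,0],0],[1,[-0.5,-10,0],0],[1,[-0.7,-14,0],0],[1,[-0.7,-14,0],0],[1,[-0.7,-14,0],0]])

```text
time: 24.58
eef_pos: [0.5355, 0.4263, 0.1543]
eef_rot: [-1.553, 0.048, 0.523]
wrist_force: [-0.2, -0.0, -3.0]
width: 0.318
```

```bash
python3 to.py .556 .216 .16 .556 .216 .03;python3 - <<'E'
from h import *
im=snapshot("scene");cv2.imwrite("pics/v.png",cv2.resize(im[100:250,130:280],None,fx=3.9,fy=3.9,interpolation=2)[:,:,::-1])
E
```

```text
24.5833 [0.5355 0.4263 0.1543] [-1.553  0.048  0.523] [-0.2 -0.  -3. ]
[0.556 0.216 0.16 ] [ -8.74  -0.49 -19.24]
[0.556 0.216 0.03 ] [ -8.12  12.49 -19.47]
```

View pics/v.png

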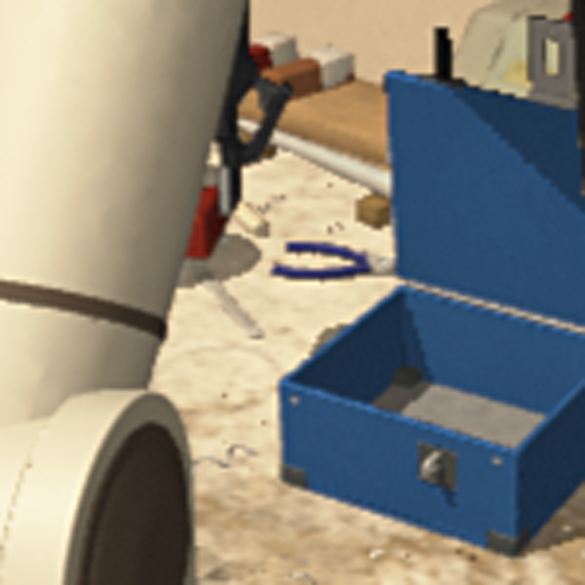

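Request:
servo_tool(motion=[[1,[-1.5,-0.5,-1],0.06],[1,[-3,-0.5,-3],0.12],[1,[-4.5,-0.5,-5],0.18],[1,[-6,-0.5,-8],0.24],[1,[-7,-0.5,-11],0.3],[1,[-8,-0.5,-14],0.36],[1,[-8.5,-0.5,-17],0.386],[1,[-8.7,-0.5,-19.2],0.386],[1,[-8.7,-0.5,-19.2],0.386],[1,[-8.7,-0.5,-19.2],0.386],[1,[-8.7,-0.5,-19.2],0.386]])

```text
time: 25.55
eef_pos: [0.5532, 0.2152, 0.156]
eef_rot: [-1.575, 0.059, 0.137]
wrist_force: [-0.2, 0.6, -2.1]
width: 0.327
```

```bash
python3 to.py .556 .216 .10 .556 .216 .022;python3 - <<'E'
from h import *
im=snapshot("scene");cv2.imwrite("pics/w.png",cv2.resize(im[100:250,170:320],None,fx=3.9,fy=3.9,interpolation=2)[:,:,::-1])
im=snapshot("top");cv2.imwrite("pics/w2.png",cv2.resize(im[100:250,170:320],None,fx=3.9,fy=3.9,interpolation=2)[:,:,::-1])
print(landmark_of("red_bar_center","scene"))
E
```

```text
25.55 [0.5532 0.2152 0.156 ] [-1.575  0.059  0.137] [-0.2  0.6 -2.1]
[0.556 0.216 0.1  ] [0.61 5.58 0.07]
[0.556 0.216 0.022] [ 1.07 13.36  0.1 ]
[{'position': [0.5494, 0.2173, 0.16], 'score': 0.77}]
```

View pics/w.png

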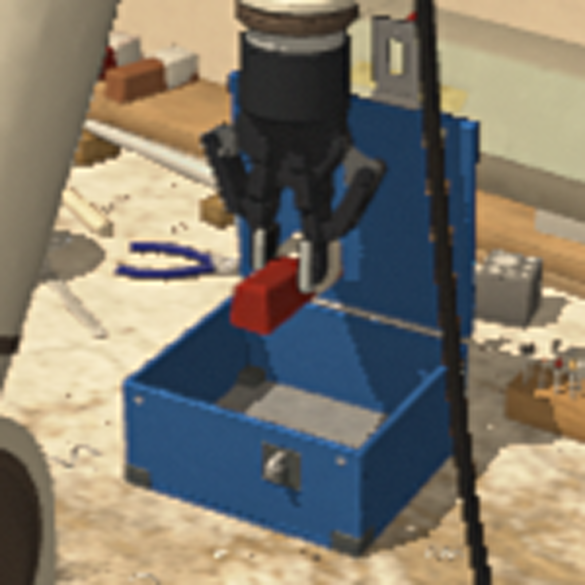

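View pics/w2.png

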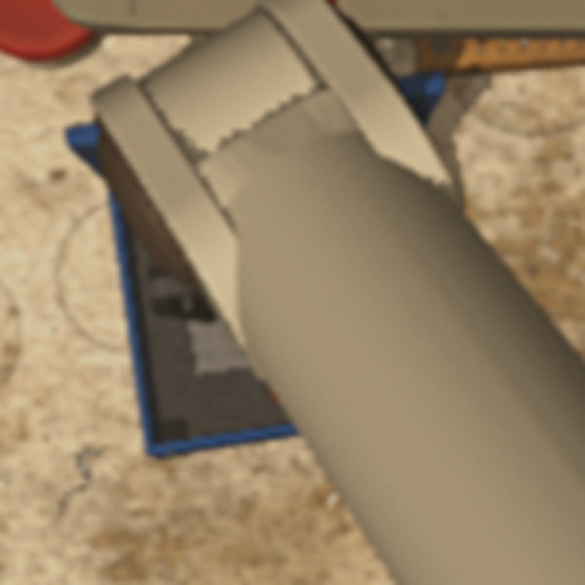

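```bash
python3 - <<'E'
from h import *
P=np.array([.443,.167,.152])
for h in(0,.1,.15,.2,.25,.3,.35,.4): print(h,proj("scene",P+[0,0,h]).round(0))
im=snapshot("scene");cv2.imwrite("pics/x.png",im[:,:,::-1])
P=np.array([.553,.215,.156])
for h in(0,.1,.15,.2,.25,.3,.35,.4): print(h,proj("scene",P+[.06*h,0,h]).round(0),proj("top",P+[.06*h,0,h]).round(0))
for z in(.4,.45,.5): print(z,onz("top",170+265/3.9,100+5/3.9,z).round(3),onz("top",170+100/3.9,100+90/3.9,z).round(3))
E
```

```text
0 [231. 196.]
0.1 [230. 160.]
0.15 [230. 140.]
0.2 [230. 120.]
0.25 [229.  99.]
0.3 [229.  76.]
0.35 [229.  53.]
0.4 [229.  28.]
0 [243. 173.] [243. 177.]
0.1 [245. 137.] [242. 169.]
0.15 [245. 119.] [242. 164.]
0.2 [246. 100.] [242. 159.]
0.25 [247.  80.] [241. 153.]
0.3 [248.  59.] [240. 145.]
0.35 [249.  37.] [240. 137.]
0.4 [250.  14.] [239. 128.]
0.4 [0.656 0.22  0.4  ] [0.619 0.291 0.4  ]
0.45 [0.642 0.219 0.45 ] [0.607 0.285 0.45 ]
0.5 [0.629 0.218 0.5  ] [0.596 0.279 0.5  ]
```

View pics/x.png

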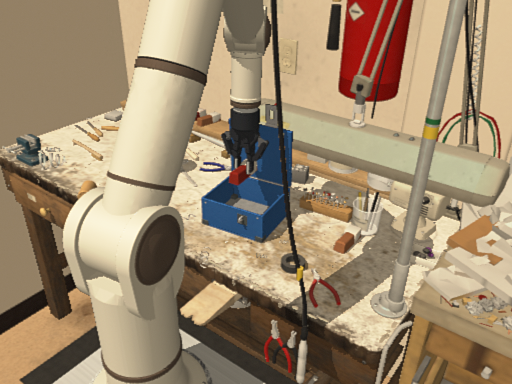

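Request:
servo_tool(motion=[[1,[0.3,2,0.1],0],[1,[0.5,5,0.1],0],[1,[0.6,8,0.1],0],[1,[0.8,10.5,0.1],0],[1,[0.9,12,0.1],0],[1,[0.9,13,0.1],0],[1,[0.9,13.4,0.1],0],[1,[0.9,13.4,0.1],0],[1,[0.9,13.4,0.1],0]])

```text
time: 26.5
eef_pos: [0.5558, 0.218, 0.0239]
eef_rot: [-1.574, 0.055, 0.139]
wrist_force: [0.5, -0.2, -2.9]
width: 0.322
```

```bash
python3 to.py .554 .216 .02;python3 - <<'E'
from h import *
im=snapshot("scene");cv2.imwrite("pics/y.png",cv2.resize(im[100:250,170:320],None,fx=3.9,fy=3.9,interpolation=2)[:,:,::-1])
E
```

```text
26.5 [0.5558 0.218  0.0239] [-1.574  0.055  0.139] [ 0.5 -0.2 -2.9]
[0.554 0.216 0.02 ] [-0.18  0.4  -0.17]
```

View pics/y.png

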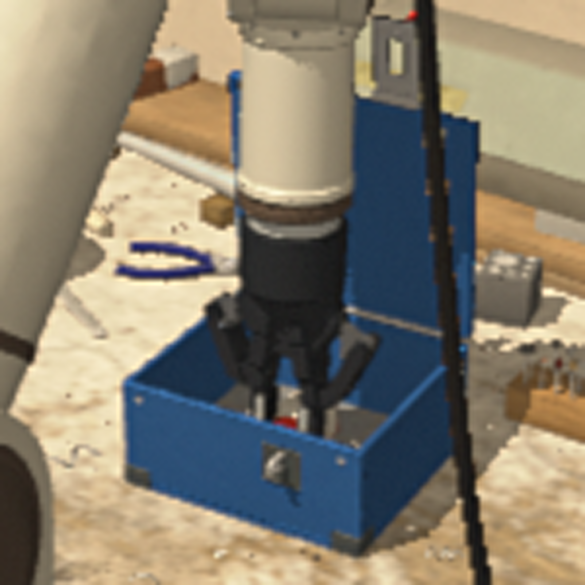

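Request:
servo_tool(motion=[[1,[-0.1,0.3,0],0],[1,[-0.1,0.5,0],0],[1,[-0.1,0.5,0],0],[0.3,[-0.1,0.5,0],0],[0.1,[-0.1,0.5,0],0],[-0.2,[-0.1,0.5,0],0],[-0.2,[-0.1,0.5,0],0],[-0.2,[-0.1,0.4,0],0],[-0.2,[-0.2,-1.5,0],0],[-0.2,[-0.4,-5,0],0],[-0.2,[-0.7,-9,0],0],[-0.2,[-1.5,-13,0],0],[-0.2,[-4,-16,2],0],[-0.2,[-7,-17,5],0],[-0.2,[-10,-17,9],0],[-0.2,[-13,-17,13],0],[-0.2,[-15,-17,17],0],[-0.2,[-15,-17,20],0],[-0.2,[-15,-17,20],0]])

```text
time: 28.13
eef_pos: [0.3838, 0.4044, 0.203]
eef_rot: [-1.568, 0.054, 0.149]
wrist_force: [-0.7, 1.2, 0.0]
width: 0.601
```

```bash
python3 to.py .554 .216 .02;python3 - <<'E'
from h import *
im=snapshot("scene");cv2.imwrite("pics/z.png",cv2.resize(im[100:250,170:320],None,fx=3.9,fy=3.9,interpolation=2)[:,:,::-1])
im=snapshot("top");cv2.imwrite("pics/z2.png",cv2.resize(im[60:220,150:390],None,fx=3.3,fy=3.3,interpolation=2)[:,:,::-1])
psi=.137;c=np.array([.568,.2175,0]);R=np.array([[np.cos(psi),-np.sin(psi),0],[np.sin(psi),np.cos(psi),0],[0,0,1]])
for n in("red_bar_center","brown_bar_center","lid_tab","hasp_tab"):
  for k in("scene","top"): print(n,[(np.round(d["position"],4),np.round(R.T@(d["position"]-c),3),d["score"]) for d in landmark_of(n,k)[:2]])
E
```

```text
28.1333 [0.3838 0.4044 0.203 ] [-1.568  0.054  0.149] [-0.7  1.2  0. ]
[0.554 0.216 0.02 ] [ 15.    17.46 -21.19]
red_bar_center [(array([0.5552, 0.2168, 0.0226]), array([-0.013,  0.001,  0.023]), 0.57)]
red_bar_center [(array([0.5558, 0.2187, 0.0241]), array([-0.012,  0.003,  0.024]), 0.64), (array([0.6813, 0.1966, 0.3078]), array([ 0.109, -0.036,  0.308]), 0.27)]
brown_bar_center [(array([ 0.6351, -0.0695,  0.0187]), array([ 0.027, -0.293,  0.019]), 0.84)]
brown_bar_center [(array([ 0.6407, -0.0678,  0.014 ]), array([ 0.033, -0.293,  0.014]), 0.95), (array([0.6811, 0.198 , 0.3097]), array([ 0.109, -0.035,  0.31 ]), 0.65)]
lid_tab [(array([0.634 , 0.2788, 0.2909]), array([0.074, 0.052, 0.291]), 0.59)]
lid_tab [(array([0.6244, 0.2809, 0.2931]), array([0.065, 0.055, 0.293]), 0.56)]
hasp_tab [(array([0.6843, 0.1981, 0.3072]), array([ 0.113, -0.035,  0.307]), 0.68)]
hasp_tab [(array([0.6793, 0.1987, 0.3113]), array([ 0.108, -0.034,  0.311]), 0.65)]
```

View pics/z.png

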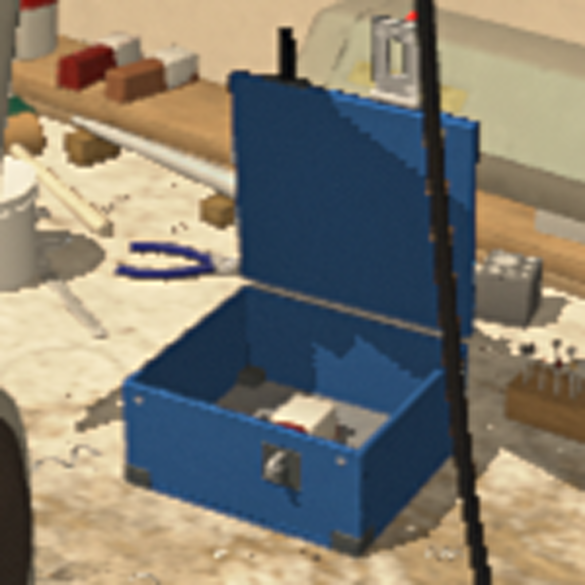

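View pics/z2.png

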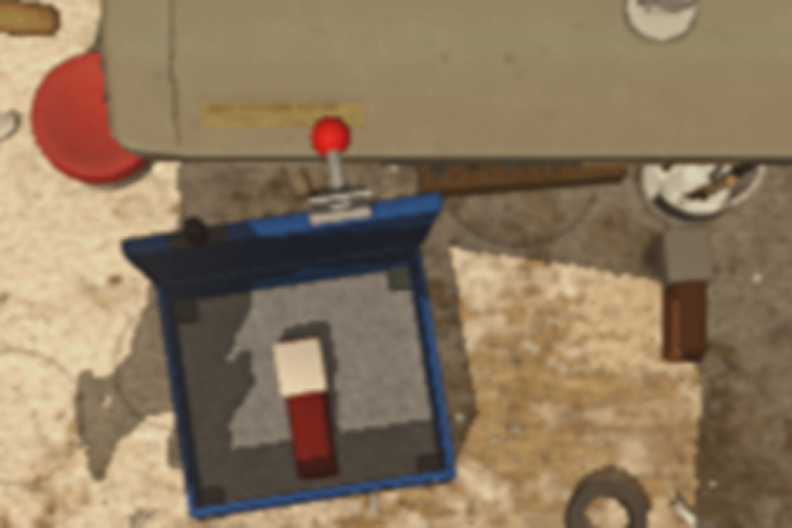

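```bash
python3 -c "
from rig import *
print(job.close_job())"
```

```text
the job is handed in; nothing more can be done
None
```

The red bar is in the chest with the lid open, and I handed the job in at about 28 s of the 72 s allowed. No verdict was reported.

**What I did**
- **Hasp:** I flipped it to about 1.6 rad with the lid still down. My first grip on the ball slipped at about 1.25 rad. A sideways push with shut fingers then jammed, with the wrist force reaching about 54 N. Gripping the ball deeper brought it up cleanly.
- **Lid:** I raised it by its tab to about 1.5 rad, just short of upright. I stopped there on purpose because the lamp hangs close behind. It stayed there after I let go.
- **Red bar:** I picked it up from the bench, turned it in line with the chest and set it down on the floor.

**Last checks (both cameras)**
- **Red bar:** its centre is at about chest (-12, 2, 23) mm, which is flat on the floor and within the limits.
- **Brown bar:** within a few mm of its first reading.
- **Lid:** the two cameras differed by about 10 mm in x on the lid tab, which puts the angle between roughly 1.47 and 1.52 rad. Either is well past 1.2.
- **Robot:** the arm was clear of everything, with about 1 N on the wrist. The jammed push left the tool tilted by about 3°, which did no harm.

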